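# Stamp a metal sample with the mallet at the sloped marking fixture

### The arm

A 6-joint arm with a two-finger parallel gripper is mounted at the origin on a cart in front of the work surface, level with it; the furniture and walls round the work are solid. World frame = base frame: x ahead of the robot, y to its left, z up, the work surface at z = 0. Lengths are in m, angles in degrees, forces in N, time in s.
With the tool pointing down it reaches from about 0.3 to 0.75 m from the base axis. Payload 8.5 kg.
Tool frame: the origin (TCP) lies between the finger pads; the fingertips stand env.finger_overhang ahead of it and the grasp point (between the pads) lies 2 mm behind it (env.finger_overhang is the distance from the TCP to the fingertips, in m); z points along the fingers, y is the line along which they close (so a half turn about z gives the same grasp; the last joint's range is limited). The gripper opens to 85 mm and grips with 20 to 120 N. Pads are 22 mm wide; open, the fingers measure 114 mm over their backs; the gripper's body (76 mm by 85 mm) begins 54 mm behind the grasp point. The pads swing forward as they close: fully open they stand 13 mm farther back than shut.
Start: joints at [-12.336, 21.807, 74.336, -0, 83.858, -12.336], TCP at [0.55, 0, 0.248] pointing down, gripper open.
Joint ranges: [-178.18, 178.18], [-50.72, 133.34], [12.68, 142.11], [-81.47, 261.47], [9.98, 163.14], [-165.26, 165.26]. Speed limits (degrees/s): [136.94, 136.94, 180, 180, 180, 180].

### API

Orientations are given as a 3x3 rotation matrix whose columns are the frame's x, y, z axes.
In Python, from rig import env gives the robot as it stands. The module is installed in compiled form; this text tells all that it offers.
- The arm moves only by the tool jog_arm, never from a script. Its arguments are lists of equal length, an entry for each row: "hand": the finger opening in m, from 0 to 0.0854; "travel": the shift along the world's x, y, z in m, a list of three; "yaw": the turn about the world's z in rad. A call has exactly 5 rows; each row shifts and turns the commanded pose from where the row before left it; what a row does not reach is not made up. A row lasts 1/8 s, in which the tool goes at most 62.5 mm and 10.7 degrees, less where a joint would pass 70% of its speed; a pose out of reach is approached as far as the arm can. A call is refused whole if a number of a shift passes 0.0625 or a number of a turn 0.188, either way. A call with a gripper value outside its range is refused whole. The fingers move at their own pace and stop on an object; "grip_force" is the grip in N (left out, the last holds). Time passes only in rows, so rows that do not move let the fingers close, or fill a call up. It gives the time, the measured TCP pose, the force, the opening and the grip force at its end, in the units of the state.
- env.observe(): the state, without advancing time (a new reading comes with each control period).
- env.get_image(name): name is "scene" or "side" or "wrist"; returns the picture (400x640x3 uint8, red, green, blue); there is no depth.
- env.calibration(name): a dict with "fx", "fy", "cx", "cy" (pixels), "position" and "rotation" of the camera in the world; the wrist camera has in their place "hand_eye" (4x4, takes a point from camera to tool coordinates, whose origin is the TCP and whose axes are the flange's). Camera axes: x right, y down, z forward; pixel columns grow to the right and rows downward; lengths in m; the calibration is good to about 2 mm. A picture is of the moment at which its call begins: read the wrist's pose just before it. calibration takes no time and is no camera call.
- env.close_job(): hands the job in; it is judged then, once.
The state is a dict: "time_s": time; "q": joint angles; "qvel": joint speeds; "joint_efforts": joint torques, N m; "position": TCP position; "tool_rot": TCP orientation; "ft_force": force on the tool from outside, world axes, zero at the start; "wrist_torque": the same for the moment, N m; "grip_width": finger opening in m; "gripper_force": force on a finger pad.
Only numpy, scipy, OpenCV 4.12 (cv2) and the standard library are available. Lean on these libraries where they do the work, as an engineer would, in place of code of your own. Each camera call takes 0.05 s, during which the arm holds its last target. There are 200 camera calls.

### The job

Mark the metal sample in the fixture: by its knob, lift the locking lever out of its notch, slide the shutter fully clear of the punch and let the lever drop into the far notch. Then take the mallet and strike the sprung punch a brisk blow squarely along its sloping axis, driving it well past half-way down, and finally stand the mallet upright on its striking face again, wholly on its round pad. Touch the punch only with the mallet, and leave the other things on the bench where they are.

Things in the scene. Friction and masses are not known exactly. Their poses are not given: they have to be found in the camera images.
- deck_centre (a point): Marking fixture (fixed, yaw within 17 degrees): a sloped grey deck on four posts over a metal sample, 206 mm wide, 175 mm along the slope, tilted 30 degrees to face the robot. This point: on the deck's surface, on the punch's axis, 115 mm above the bench. Deck axes: x up the slope (away from the robot), y along the deck to the left, z square out of the deck, leaning to the robot.
- far_notch (a point): Middle of the far notch, at the top of the gate: an aluminium bar along the deck's y, 8 mm thick, 44 mm high, 78 mm up the slope from the punch's axis, with two 14 mm wide, 18 mm deep notches 75 mm apart, one for each end of the shutter's travel. The lever's 8 mm wide tongue, 24 mm up the slope from the knob's axis, drops into them. Axes = deck axes.
- lever_knob (a point): Centre of the locking lever's black knob: a cylinder along the deck's z, 28 mm across, 35 mm tall (19 mm below to 16 mm above this point), on a 10 mm stem that rises from the shutter's carriage. 87 mm over the deck with the lever down, 54 mm up the slope from the punch's axis while the shutter is closed. Axes = deck axes; it is lifted along z and slid along +y.
- lever (a joint): Lift of the locking lever along the deck's z (m): 0 = down in a notch, at most 0.030. The tongue must be lifted at least 15 mm, better 20, to pass over the gate's bar from one notch to the other. A weak spring and its weight (2 to 3.5 N) pull it down; over a notch it drops to 0.
- shutter (a joint): Shutter along the deck's y (m): 0 (within 0.002) = closed, its aluminium plate (68 x 48 x 4 mm, top 53 mm over the deck) covers the punch head; 0.075 = fully open, lever over the far notch; stop at 0.077. It is moved by the lever's knob to the deck's +y (left seen from the robot), 1.5 N friction, and only while the lever is lifted.
- punch_top (a point): Centre of the flat top of the punch head, a steel disc 30 mm across and 12 mm thick on a shaft through the deck; up, its top is 42 mm over the deck, 7 mm under the closed shutter's plate. Axes = deck axes: z is the punch's axis, square out of the deck, 30 degrees from vertical, leaning to the robot.
- punch (a joint): How far the punch is driven down its axis (m): 0 = up, stop at 0.024. Spring: 3.6 N at first, 0.45 N more per mm; it springs back up. A brisk blow passes 0.012 while still moving faster than 40 mm/s, the mallet's axis within 15 degrees of the punch's; end it at 0.018 to 0.020, short of the stop.
- mallet_grip (a point): Grip point of the mallet (0.3 kg, 156 mm long), half-way up its black handle, 55 mm from the head's axis. Upright round head 44 mm across, 71 mm tall, steel with white end caps; level handle 20 mm wide, 24 mm tall, ending 134 mm from the head's axis, its centre line 45 mm over the lower, striking face. Axes: z along the head's axis (up), x along the handle to the head, y across.
- mallet_face (a point): Centre of the mallet's lower, striking face (44 mm across); same axes as the grip point, which lies 55 mm along -x and 45 mm along +z from here. At the start it stands on the pad, within 12 mm of its middle, handle roughly towards the robot (up to 40 degrees off).
- pad_top (a point): Centre of the top of the mallet's pad: a fixed black rubber disc, 90 mm across, 6 mm high, to the left or the right of the fixture, on the bench.
- sample_case: Bystander: dark grey sample case, 71 x 104 x 42 mm, origin at the centre of its underside; stands beside the fixture on the side where the pad is not. (A second such case, by the monitor's far side, belongs to the room.)
- reagent_bottle: Bystander: tall white plastic bottle, 45 mm across, 132 mm tall, origin at the centre of its underside. Stands close to the fixture's right side.
- powder_bottle: Bystander: white plastic bottle, 49 mm across, 94 mm tall, origin at the centre of its underside. Stands at the back left.
- big_sample: Bystander: plain steel cylinder, 34 mm across, 45 mm tall, in front of the fixture, to its right, origin at the centre of its underside.
Mind the look-alikes: they are no part of the job. Leave any pink look-alike of the part that bears mallet_grip alone.

How it is judged:
By the outcome, as a careful person would: the job done as asked, in the order asked, and still so for the second after the job is handed in, with the robot touching nothing.
It also fails if it takes over 54 s, if anything falls off the work surface, if the arm or the gripper's body presses on something with over 40 N, if the wrist force passes 120 N, or if a joint passes its speed limit or range.

## Working session

There is one attempt and no reset: what is moved stays moved. The work goes in short steps, Python scripts to look and compute and a tool call to move; the robot and the scene stay as the last step left them, time stands still between calls to the robot, and variables do not carry over. Pictures are saved under pics/ and viewed, at most 10 in all, crops included, and the job is handed in when it is done.

Besides the shell and the picture viewer there is one more tool, called after "Request:" by a JSON object that holds its "name" and its "arguments", one argument or row to a line. jog_arm: Moves the arm, as the interface text tells. Its arguments: {"type":"object","properties":{"hand":{"type":"array"},"travel":{"type":"array"},"yaw":{"type":"array"},"grip_force":{"type":"number"}},"required":["hand","travel","yaw"]}

```bash
mkdir -p pics; cat > h.py <<'E'
from rig import env
import numpy as np, cv2
def snap(n,f):
    im=env.get_image(n)[:,:,::-1].copy(); cv2.imwrite('pics/'+f+'.png',im); return im
def cam(n):
    c=env.calibration(n)
    if 'hand_eye' in c:
        s=env.observe(); H=np.array(c['hand_eye']); R=np.array(s['tool_rot'])
        return c,R@H[:3,:3],np.array(s['position'])+R@H[:3,3]
    return c,np.array(c['rotation']),np.array(c['position'])
def ray(n,u,v,C=None):
    c,R,p=C or cam(n); d=R@np.array([(u-c['cx'])/c['fx'],(v-c['cy'])/c['fy'],1]); return p,d/np.linalg.norm(d)
def plane(n,u,v,z,C=None):
    p,d=ray(n,u,v,C); return p+d*(z-p[2])/d[2]
def tri(*rs):
    A=sum(np.eye(3)-np.outer(d,d) for p,d in rs); b=sum((np.eye(3)-np.outer(d,d))@p for p,d in rs)
    x=np.linalg.solve(A,b); return x,[np.linalg.norm((np.eye(3)-np.outer(d,d))@(x-p)) for p,d in rs]
def proj(n,X,C=None):
    c,R,p=C or cam(n); q=R.T@(np.array(X)-p); return np.array([c['cx']+c['fx']*q[0]/q[2],c['cy']+c['fy']*q[1]/q[2]])
E
python3 - <<'E'
from h import *
np.set_printoptions(precision=4,suppress=True)
print(env.observe(),env.finger_overhang)
for n in('scene','side','wrist'): print(n,env.calibration(n))
for n in('scene','side','wrist'): snap(n,n+'0')
E
```

```text
{'time_s': 0.0, 'q': array([-12.3386,  21.8379,  74.3853,  -0.001 ,  83.8561, -12.3365]), 'qvel': array([-0.0731,  0.0537,  0.0489, -0.0466,  0.0505, -0.0398]), 'joint_efforts': array([ -0.001 , -44.8467, -23.1286,  -0.0003,   0.0047,   0.    ]), 'position': array([0.5497, 0.    , 0.2477]), 'tool_rot': array([[ 0.    ,  1.    , -0.0014],
       [ 1.    , -0.    ,  0.0003],
       [ 0.0003, -0.0014, -1.    ]]), 'ft_force': array([ 1.1045, -0.5886, -0.3655]), 'wrist_torque': array([-0.0284, -0.0233, -0.0372]), 'gripper_force': 0.0, 'grip_width': 0.08530245991269518} 0.017
scene {'fx': 368.73578623768395, 'fy': 368.73578623768395, 'cx': 322.54681941892756, 'cy': 207.3336798650122, 'position': array([ 0.0503, -0.7143,  0.9316]), 'rotation': array([[ 0.8915, -0.298 ,  0.3412],
       [-0.4528, -0.6117,  0.6487],
       [ 0.0154, -0.7328, -0.6803]])}
side {'fx': 518.1078274379947, 'fy': 518.1078274379947, 'cx': 318.5318229338916, 'cy': 201.50121004479809, 'position': array([-0.1311, -0.9391,  1.0317]), 'rotation': array([[ 0.8509, -0.3252,  0.4126],
       [-0.5253, -0.532 ,  0.6641],
       [ 0.0035, -0.7818, -0.6235]])}
wrist {'fx': 317.06782814912634, 'fy': 317.06782814912634, 'cx': 319.790091511522, 'cy': 199.82461339809495, 'hand_eye': array([[ 0.0009, -0.9514, -0.3081,  0.0793],
       [ 1.    ,  0.0011, -0.0003,  0.0005],
       [ 0.0006, -0.3081,  0.9514, -0.1258],
       [ 0.    ,  0.    ,  0.    ,  1.    ]])}
```

View pics/scene0.png

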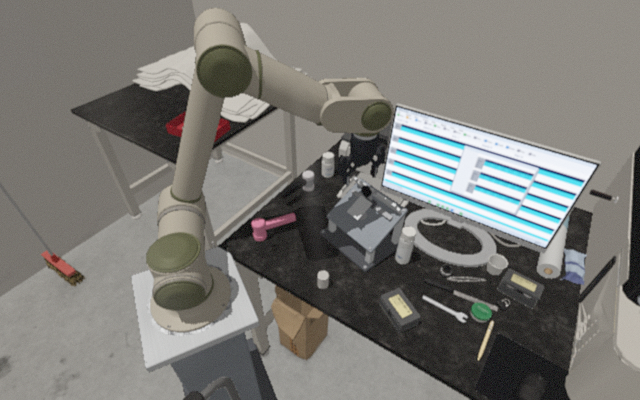

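View pics/side0.png

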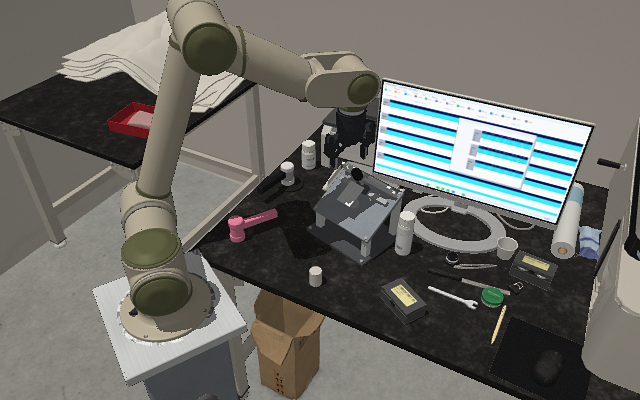

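View pics/wrist0.png

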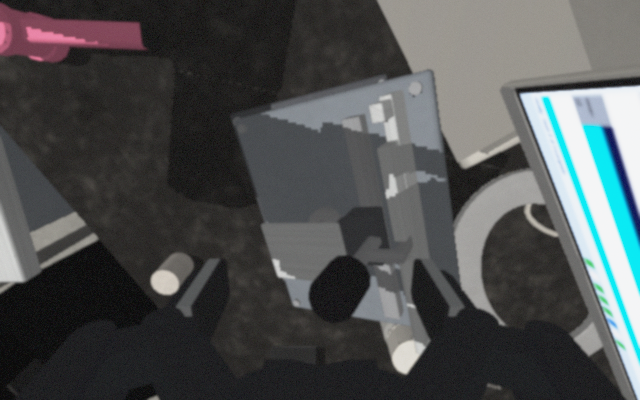

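The pictures show these mallet-like things. In the side view, the mallet with white caps and a black handle stands at (288,175), handle toward (265,190). The pink look-alike is at (235,228), so I leave it alone. The powder bottle is at (308,155). The shutter is closed, with the knob at side (357,174) and wrist (340,288). A close crop will check this.

```bash
python3 - <<'E'
import cv2,numpy as np
a=cv2.imread('pics/side0.png')[135:270,245:425]; b=cv2.imread('pics/scene0.png')[140:270,290:420]
cv2.imwrite('pics/c1.png',cv2.resize(a,None,fx=4.4,fy=4.4,interpolation=cv2.INTER_CUBIC))
a=cv2.resize(b,None,fx=4.5,fy=4.5,interpolation=cv2.INTER_CUBIC); cv2.imwrite('pics/c2.png',a)
E
```

```text
(no output)
```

View pics/c1.png

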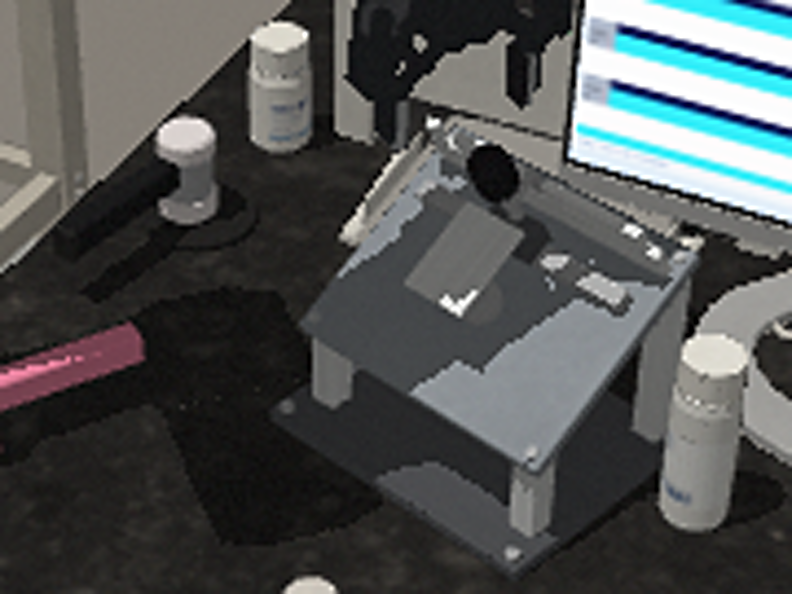

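View pics/c2.png

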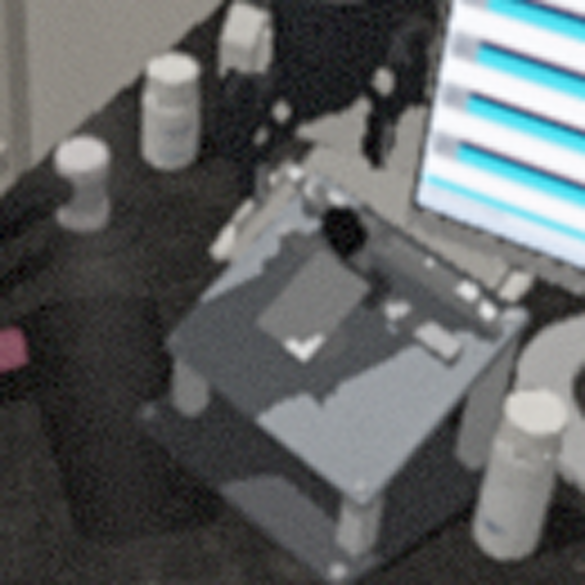

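```bash
cat > m.py <<'E'
from h import *
np.set_printoptions(precision=4,suppress=True)
s=lambda u,v:ray('side',245+u/4.4,135+v/4.4)
c=lambda u,v:ray('scene',290+u/4.5,140+v/4.5)
w=lambda u,v:ray('wrist',u,v)
P={}
def T(n,*r):
    P[n],e=tri(*r); print(n,P[n],np.round(e,4))
T('FL',s(305,325),c(170,340),w(234,118)); T('FR',s(540,465),c(362,497)); T('BR',s(697,250),c(522,315)); T('BL',s(447,125),c(290,168),w(435,72))
T('knob',s(493,172),c(343,232),w(341,287)); T('mtop',s(187,130),c(82,152)); T('mbot',s(188,208),c(83,216))
z0=lambda u,v,z:plane('side',245+u/4.4,135+v/4.4,z)
print('mtop@77',z0(187,131,.077),plane('scene',290+82/4.5,140+152/4.5,.077))
print('tail', z0(65,228,.063), z0(75,255,.039))
print('head handle root', z0(170,170,.063))
print('pad', z0(258,212,.006), z0(210,248,.006))
print('plate',plane('side',245+465/4.4,135+258/4.4,.115+.053*.866))
E=lambda a,b:print(a,b,np.linalg.norm(P[a]-P[b]),np.degrees(np.arctan2(*(P[a]-P[b])[1::-1])),np.degrees(np.arcsin((P[a]-P[b])[2]/np.linalg.norm(P[a]-P[b]))))
E('BL','FL');E('BR','FR');E('FL','FR');E('BL','BR')
print('ctr',sum(P[k] for k in('FL','FR','BL','BR'))/4)
E
python3 m.py
```

```text
FL [0.4743 0.0593 0.0749] [0.0016 0.003  0.0033]
FR [ 0.523  -0.1361  0.0781] [0.0014 0.0014]
BR [ 0.6364 -0.1288  0.1938] [0.0012 0.0012]
BL [0.6094 0.0979 0.1649] [0.0022 0.0117 0.0114]
knob [ 0.561  -0.0243  0.2148] [0.0016 0.0016 0.0017]
mtop [0.5078 0.2771 0.089 ] [0.0009 0.0009]
mbot [0.5159 0.2954 0.0037] [0.0013 0.0013]
mtop@77 [0.5151 0.2926 0.077 ] [0.5146 0.2902 0.077 ]
tail [0.3925 0.25   0.063 ] [0.3972 0.2471 0.039 ]
head handle root [0.4896 0.2733 0.063 ]
pad [0.5566 0.2621 0.006 ] [0.5037 0.2421 0.006 ]
plate [ 0.5387 -0.0283  0.1609]
BL FL 0.16683200935516942 15.939876748629242 32.641479496060995
BR FR 0.162140779527683 3.7047126987598733 45.480193334318216
FL FR 0.20137111655092652 103.9778034868711 -0.9098726468326301
BL BR 0.2300339644071768 96.79466222902069 -7.197124052463691
ctr [ 0.5608 -0.0269  0.1279]
```

The crop confirms the white-capped mallet at (187,165), standing on its pad with the handle to lower left. The knob is at (493,172), and the plate covers the punch. Deck yaw is about 14°, knob about (0.561, −0.024, 0.217), mallet face about (0.515, 0.292) with yaw about 19°. Next I rise and turn.

Request:
{"name": "jog_arm", "arguments": {
  "hand": [0.06, 0.06, 0.06, 0.06, 0.06],
  "travel": [
    [0, 0, 0.05],
    [0.011, -0.024, 0],
    [0, 0, 0],
    [0, 0, 0],
    [0, 0, 0]
  ],
  "yaw": [0.1815, 0.1815, 0.1815, 0.1815, 0.1815]
}}

```text
time_s: 0.78
position: [0.5609, -0.024, 0.298]
tool_rot: [[-0.792, 0.611, -0.001], [0.611, 0.792, 0.0], [0.001, -0.0, -1.0]]
ft_force: [-0.7, -0.8, -0.5]
grip_width: 0.0597
gripper_force: 0.0
```

Request:
{"name": "jog_arm", "arguments": {
  "hand": [0.06, 0.06, 0.06, 0.06, 0.06],
  "travel": [
    [0, 0, 0],
    [0, 0, 0],
    [0, 0, 0],
    [0, 0, 0],
    [0, 0, 0]
  ],
  "yaw": [0.1815, 0.1815, 0.1815, 0.1815, 0.1815]
}}

```text
time_s: 1.4
position: [0.5609, -0.024, 0.298]
tool_rot: [[-0.969, -0.248, -0.001], [-0.248, 0.969, 0.0], [0.001, 0.0, -1.0]]
ft_force: [0.8, 0.3, -0.4]
grip_width: 0.0601
gripper_force: 0.0
```

```bash
cat >> h.py <<'E'
def st():
    s=env.observe(); R=np.array(s['tool_rot']); print('t',s['time_s'],'p',np.round(s['position'],4),'yaw',round(np.degrees(np.arctan2(R[1,0],R[0,0])),1),'tilt',np.round(R[:,2],3),'F',np.round(s['ft_force'],1),'w',round(s['grip_width'],4),s['gripper_force'],'q',np.round(s['q'],0)); return s
E
python3 -c "
from h import *
st(); snap('wrist','w1'); C=cam('wrist')
print(proj('wrist',[.561,-.0243,.217],C),proj('wrist',[.558,-.025,.115],C))"
```

```text
t 1.4 p [ 0.5609 -0.024   0.298 ] yaw -165.7 tilt [-0.001  0.    -1.   ] F [ 0.8  0.3 -0.4] w 0.0601 0.0 q [ -15.   21.   67.   -0.   92. -119.]
[318.85401142 215.65688205] [319.20908389 176.65578248]
```

View pics/w1.png

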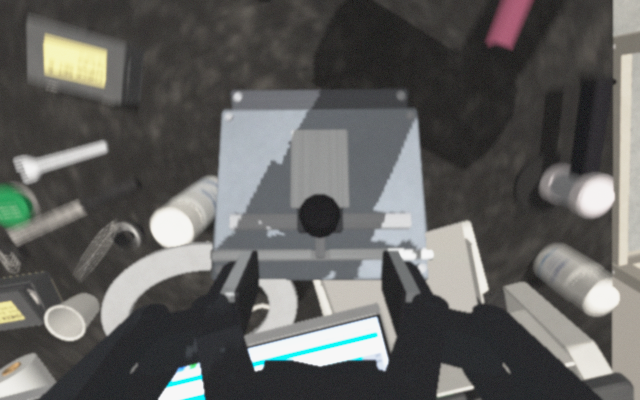

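The knob sits centred between the fingers at (320,215) and the deck edges are level in the picture, so position and yaw fit. I descend and grip.

Request:
{"name": "jog_arm", "arguments": {
  "hand": [0.06, 0.06, 0.06, 0.06, 0.0],
  "travel": [
    [0, 0, -0.03],
    [0, 0, -0.03],
    [0, 0, -0.015],
    [0, 0, 0],
    [0, 0, 0]
  ],
  "yaw": [0, 0, 0, 0, 0],
  "grip_force": 40
}}

```text
time_s: 2.08
position: [0.5613, -0.0241, 0.2241]
tool_rot: [[-0.971, -0.241, 0.001], [-0.241, 0.971, -0.0], [-0.001, -0.001, -1.0]]
ft_force: [0.0, 0.4, 0.2]
grip_width: 0.0432
gripper_force: 0.0
```

Request:
{"name": "jog_arm", "arguments": {
  "hand": [0, 0, 0, 0, 0],
  "travel": [
    [0, 0, 0],
    [0, 0, 0],
    [0, 0, 0],
    [-0.005, -0.0012, 0.009],
    [-0.0062, -0.0015, 0.0108]
  ],
  "yaw": [0, 0, 0, 0, 0]
}}

```text
time_s: 2.7
position: [0.5501, -0.0268, 0.2438]
tool_rot: [[-0.97, -0.242, 0.002], [-0.242, 0.97, -0.0], [-0.002, -0.001, -1.0]]
ft_force: [4.9, 0.3, -0.7]
grip_width: 0.0262
gripper_force: 39.3
```

```bash
python3 -c "
from h import *
st()"
```

```text
t 2.7 p [ 0.5501 -0.0268  0.2438] yaw -166.0 tilt [ 0.002 -0.    -1.   ] F [ 4.9  0.3 -0.7] w 0.0262 39.34286336414516 q [ -15.   22.   75.    0.   83. -119.]
```

Request:
{"name": "jog_arm", "arguments": {
  "hand": [0, 0, 0, 0, 0],
  "travel": [
    [-0.0045, 0.018, 0],
    [-0.0045, 0.018, 0],
    [-0.0045, 0.018, 0],
    [-0.0047, 0.0188, 0],
    [0, 0, 0]
  ],
  "yaw": [0, 0, 0, 0, 0]
}}

```text
time_s: 3.32
position: [0.5317, 0.0476, 0.2437]
tool_rot: [[-0.97, -0.243, 0.002], [-0.243, 0.97, 0.0], [-0.002, -0.0, -1.0]]
ft_force: [6.1, 3.0, -0.3]
grip_width: 0.0261
gripper_force: 40.2
```

```bash
python3 -c "
from h import *
st(); snap('wrist','w2')"
```

```text
t 3.325 p [0.5317 0.0476 0.2437] yaw -165.9 tilt [ 0.002  0.    -1.   ] F [ 6.1  3.  -0.3] w 0.0261 40.16871686093509 q [  -8.   20.   77.    0.   82. -112.]
```

View pics/w2.png

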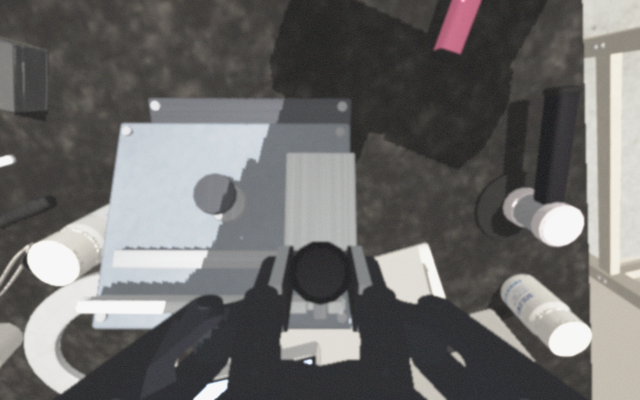

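The knob is still held at (320,272). The plate is clear to the right and the punch head is exposed at (215,195). I lower the lever into the far notch and let go.

Request:
{"name": "jog_arm", "arguments": {
  "hand": [0, 0, 0, 0.05, 0.05],
  "travel": [
    [0.0053, 0.0003, -0.0096],
    [0.0059, 0.0015, -0.0106],
    [0, 0, 0],
    [0, 0, 0],
    [0, 0, 0]
  ],
  "yaw": [0, 0, 0, 0, 0]
}}

```text
time_s: 4.0
position: [0.5422, 0.0481, 0.2223]
tool_rot: [[-0.97, -0.242, -0.002], [-0.242, 0.97, 0.0], [0.002, 0.001, -1.0]]
ft_force: [0.2, -0.8, -0.0]
grip_width: 0.0499
gripper_force: 0.0
```

Request:
{"name": "jog_arm", "arguments": {
  "hand": [0.05, 0.05, 0.06, 0.06, 0.06],
  "travel": [
    [0, 0, 0.02],
    [0, 0, 0.05],
    [0, 0, 0.03],
    [0, 0, 0],
    [0, 0, 0]
  ],
  "yaw": [0, 0, 0, 0, 0]
}}

```text
time_s: 4.62
position: [0.5423, 0.048, 0.3215]
tool_rot: [[-0.97, -0.242, -0.003], [-0.242, 0.97, 0.0], [0.003, 0.001, -1.0]]
ft_force: [-0.5, -0.3, -0.5]
grip_width: 0.0596
gripper_force: 0.0
```

```bash
python3 -c "
from h import *
st(); C=cam('wrist'); im=snap('wrist','w3')
c=np.array([.558,-.025,.115]);a=np.radians(14)
X=np.array([np.cos(a)*.866,np.sin(a)*.866,.5]);Y=np.array([-np.sin(a),np.cos(a),0]);Z=np.cross(X,Y)
print('exp knob down',proj('wrist',c+.054*X+.075*Y+.087*Z,C),'up20',proj('wrist',c+.054*X+.075*Y+.107*Z,C),'punch',proj('wrist',c+.042*Z,C))
print('mallet top exp',proj('wrist',[.515,.2915,.077],C))
d=cv2.resize(im,(800,500),interpolation=cv2.INTER_CUBIC);cv2.imwrite('pics/w3b.png',d)"
```

```text
t 4.625 p [0.5423 0.048  0.3215] yaw -166.0 tilt [-0.003  0.    -1.   ] F [-0.5 -0.3 -0.5] w 0.0596 0.0 q [  -7.   19.   67.   -0.   95. -111.]
exp knob down [319.8102259  206.23826316] up20 [319.84223749 200.77564288] punch [240.12378673 159.13316901]
mallet top exp [518.50033304 193.55640395]
```

View pics/w3b.png

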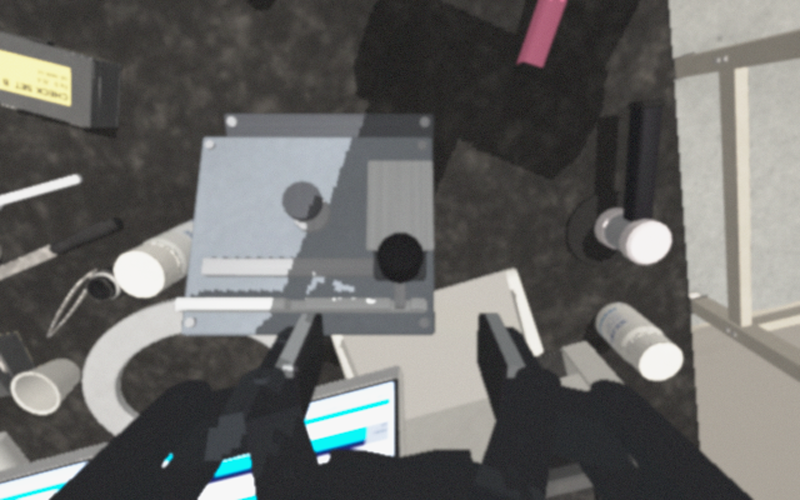

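The knob at (400,258) in the crop is where the lowered lever should be, so it is in the far notch. The punch is clear at (301,201). Mallet top is at (647,241) and its handle end at (645,103). I work out the grasp from these.

```bash
python3 -c "
from h import *
np.set_printoptions(precision=4,suppress=True)
C=cam('wrist')
h=plane('wrist',647/1.25,241/1.25,.077,C); t=plane('wrist',645/1.25,103/1.25,.063,C); L=plane('wrist',629/1.25,206/1.25,.063,C);R=plane('wrist',654/1.25,212/1.25,.063,C);a=plane('wrist',632/1.25,106/1.25,.063,C);b=plane('wrist',659/1.25,103/1.25,.063,C)
v=h-t; print(h,t,np.hypot(*v[:2]),np.degrees(np.arctan2(v[1],v[0])))
print(a,b,np.linalg.norm(a-b),np.degrees(np.arctan2(*(L-a)[1::-1])),np.degrees(np.arctan2(*(R-b)[1::-1])))
u=v[:2]/np.hypot(*v[:2]); print('grip d80',h[:2]-.08*u)
for p in((567,228),(587,200),(598,262)): print(plane('wrist',p[0]/1.25,p[1]/1.25,.006,C))
"
```

```text
[0.5142 0.2899 0.077 ] [0.3954 0.2421 0.063 ] 0.1281191326350426 21.930968499227795
[0.4006 0.2317 0.063 ] [0.3923 0.2545 0.063 ] 0.02428641188557959 22.375090326058423 22.58583899501015
grip d80 [0.44   0.2601]
[0.5313 0.244  0.006 ]
[0.4953 0.2539 0.006 ]
[0.5613 0.2948 0.006 ]
```

Request:
{"name": "jog_arm", "arguments": {
  "hand": [0.06, 0.06, 0.06, 0.06, 0.06],
  "travel": [
    [-0.0255, 0.053, 0],
    [-0.0255, 0.053, 0],
    [-0.0255, 0.053, -0.03],
    [-0.0258, 0.053, -0.05],
    [0, 0, -0.05]
  ],
  "yaw": [0.035, 0.035, 0.035, 0.037, 0]
}}

```text
time_s: 5.3
position: [0.4448, 0.2492, 0.2024]
tool_rot: [[-0.925, -0.381, -0.0], [-0.381, 0.925, 0.0], [0.0, 0.0, -1.0]]
ft_force: [1.2, 0.1, -0.5]
grip_width: 0.06
gripper_force: 0.0
```

Request:
{"name": "jog_arm", "arguments": {
  "hand": [0.06, 0.06, 0.06, 0.06, 0.06],
  "travel": [
    [0, 0, -0.05],
    [0, 0, -0.03],
    [0, 0, 0],
    [0, 0, 0],
    [0, 0, 0]
  ],
  "yaw": [0, 0, 0, 0, 0]
}}

```text
time_s: 5.92
position: [0.4473, 0.247, 0.1253]
tool_rot: [[-0.926, -0.377, 0.002], [-0.377, 0.926, 0.001], [-0.002, -0.0, -1.0]]
ft_force: [-0.3, 0.2, 0.1]
grip_width: 0.0599
gripper_force: 0.0
```

```bash
python3 -c "
from h import *
st(); C=cam('wrist'); im=snap('wrist','w4'); print(proj('wrist',[.440,.260,.063],C),proj('wrist',[.514,.290,.077],C))"
```

```text
t 5.925 p [0.4473 0.247  0.1253] yaw -157.9 tilt [ 0.002  0.001 -1.   ] F [-0.3  0.2  0.1] w 0.0599 0.0 q [ 16.  25.  91.  -0.  63. -97.]
[342.56357194 222.98983876] [341.11325784 340.77946247]
```

View pics/w4.png

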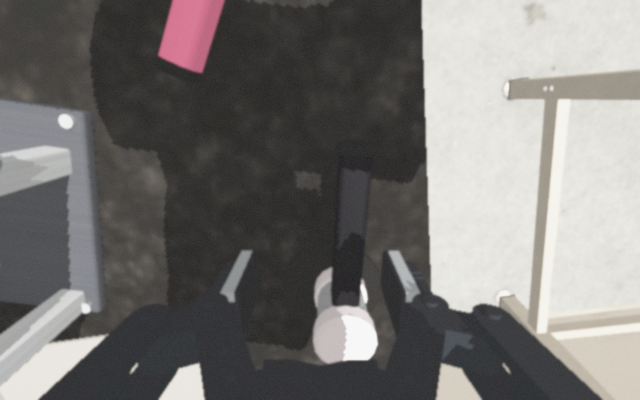

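```bash
python3 -c "
from h import *
np.set_printoptions(precision=4,suppress=True)
C=cam('wrist');im=cv2.imread('pics/w4.png').astype(int)
for r in (175,190,205,220,235,250): print(r,im[r,325:385:4].sum(1).tolist())
for p in((345,334,.077),(356,161,.063),(350,240,.063)): print(plane('wrist',*p,C))
"
```

```text
175 [130, 135, 143, 120, 149, 198, 202, 204, 216, 207, 205, 174, 142, 149, 137]
190 [136, 147, 136, 136, 160, 201, 207, 203, 206, 205, 191, 182, 205, 221, 208]
205 [146, 131, 136, 119, 176, 190, 188, 197, 197, 208, 189, 183, 202, 204, 213]
220 [135, 134, 147, 122, 184, 190, 193, 193, 196, 196, 167, 210, 228, 210, 191]
235 [136, 143, 123, 136, 186, 185, 155, 128, 140, 169, 189, 214, 200, 203, 206]
250 [134, 130, 116, 134, 136, 122, 129, 130, 134, 133, 193, 210, 223, 235, 242]
[0.5077 0.2901 0.077 ]
[0.4001 0.2515 0.063 ]
[0.4489 0.2692 0.063 ]
```

Request:
{"name": "jog_arm", "arguments": {
  "hand": [0.06, 0.06, 0.06, 0.06, 0.06],
  "travel": [
    [-0.01, 0.017, 0],
    [0, 0, -0.025],
    [0, 0, -0.025],
    [0, 0, -0.022],
    [0, 0, 0]
  ],
  "yaw": [-0.025, 0, 0, 0, 0]
}}

```text
time_s: 6.6
position: [0.4364, 0.2638, 0.0517]
tool_rot: [[-0.935, -0.353, -0.002], [-0.353, 0.935, -0.0], [0.002, 0.0, -1.0]]
ft_force: [-0.6, -0.2, -0.5]
grip_width: 0.0599
gripper_force: 0.0
```

```bash
python3 -c "
from h import *
st(); C=cam('wrist'); im=snap('wrist','w5')
im=im.astype(int)
for r in (150,200,230,260): print(r,im[r,260:400:5].sum(1).tolist())"
```

```text
t 6.6 p [0.4364 0.2638 0.0517] yaw -159.3 tilt [-0.002 -0.    -1.   ] F [-0.6 -0.2 -0.5] w 0.0599 0.0 q [ 18.  32.  96.   0.  53. -93.]
150 [146, 139, 163, 146, 146, 140, 142, 159, 150, 142, 144, 146, 152, 143, 148, 135, 159, 156, 150, 133, 147, 148, 147, 145, 136, 151, 162, 155]
200 [152, 150, 147, 160, 155, 142, 147, 125, 124, 122, 144, 128, 147, 135, 138, 134, 140, 135, 137, 140, 127, 140, 132, 134, 141, 133, 134, 141]
230 [147, 143, 132, 134, 136, 132, 145, 140, 117, 123, 127, 113, 128, 131, 112, 131, 130, 122, 136, 132, 137, 154, 158, 137, 132, 145, 143, 152]
260 [131, 153, 135, 125, 134, 132, 131, 143, 116, 127, 121, 138, 129, 125, 138, 127, 128, 132, 128, 126, 139, 138, 121, 150, 144, 160, 183, 438]
```

View pics/w5.png

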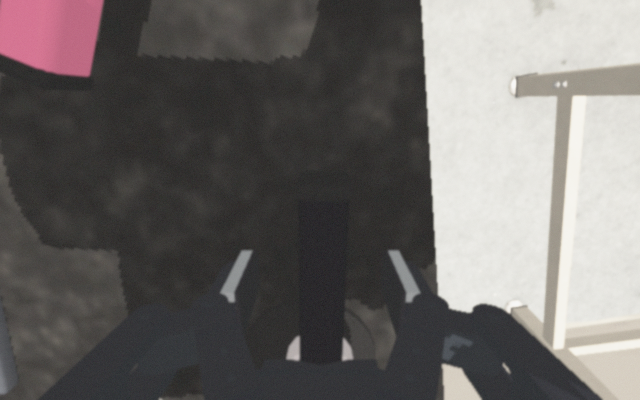

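The handle is centred between the pads, columns 298–348, and parallel to them. I grip firmly and lift. This was my tenth picture, so from here on I only use numbers.

Request:
{"name": "jog_arm", "arguments": {
  "hand": [0, 0, 0, 0, 0],
  "travel": [
    [0, 0, 0],
    [0, 0, 0],
    [0, 0, 0],
    [0, 0, 0],
    [0, 0, 0.02]
  ],
  "yaw": [0, 0, 0, 0, 0],
  "grip_force": 120
}}

```text
time_s: 7.28
position: [0.436, 0.2636, 0.0716]
tool_rot: [[-0.935, -0.353, -0.003], [-0.353, 0.935, -0.001], [0.003, 0.0, -1.0]]
ft_force: [0.3, -0.3, -2.2]
grip_width: 0.0176
gripper_force: 117.3
```

Request:
{"name": "jog_arm", "arguments": {
  "hand": [0, 0, 0, 0, 0],
  "travel": [
    [0, 0, 0.04],
    [0, 0, 0.05],
    [0, 0, 0.05],
    [0, 0, 0],
    [0, 0, 0]
  ],
  "yaw": [0, 0, 0, 0, 0]
}}

```text
time_s: 7.9
position: [0.4361, 0.2637, 0.211]
tool_rot: [[-0.936, -0.353, -0.002], [-0.353, 0.936, -0.001], [0.002, 0.0, -1.0]]
ft_force: [-0.5, -0.1, -4.0]
grip_width: 0.0177
gripper_force: 117.5
```

```bash
cat > k.py <<'E'
from h import *
np.set_printoptions(precision=4,suppress=True)
c=np.array([.558,-.025,.115]);a=np.radians(14)
X=np.array([np.cos(a)*.866,np.sin(a)*.866,.5]);Y=np.array([-np.sin(a),np.cos(a),0]);Z=np.cross(X,Y);H=np.array([np.cos(a),np.sin(a),0]);V=np.array([0,0,1.])
E
python3 -c "
from k import *
s=st(); print(s['wrist_torque'])
im=cv2.imread('pics/w5.png')
p0=np.array([.4364,.2638,.0517]);R0=np.array([[-.935,-.353,-.002],[-.353,.935,0],[.002,0,-1.]])
cc=env.calibration('wrist');M=np.array(cc['hand_eye']);C=(cc,R0@M[:3,:3],p0+R0@M[:3,3])
t=plane('wrist',323,201,.063,C);print('tail',t,'d',.134-np.linalg.norm((t-p0)[:2]))
u=np.array([.935,.353]);d=.134-np.linalg.norm((t-p0)[:2]);print('head',p0[:2]+d*u)
print('bigsample',plane('side',315,268,.045),plane('scene',323,273,.045))
print('pink',plane('side',277,213,.06),plane('side',237,222,.077))
d=.08;h=.0477-.002
E=c-.023*X
for th in(0,10,20,30):
    r=np.radians(th);g=E+H*(-(d+.022)*np.cos(r)-h*np.sin(r))+V*(-(d+.022)*np.sin(r)+h*np.cos(r));print(th,g)
"
```

```text
t 7.9 p [0.4361 0.2637 0.211 ] yaw -159.3 tilt [-0.002 -0.001 -1.   ] F [-0.5 -0.1 -4. ] w 0.0177 117.51453280448914 q [ 18.  20.  84.  -0.  76. -93.]
[-0.1137  0.1795 -0.0193]
tail [0.3978 0.2507 0.063 ] d 0.09322187477215714
head [0.5236 0.2967]
bigsample [ 0.3664 -0.1221  0.045 ] [ 0.3666 -0.1247  0.045 ]
pink [0.3798 0.1132 0.06  ] [0.2563 0.1186 0.077 ]
0 [ 0.4397 -0.0545  0.1492]
10 [ 0.4335 -0.056   0.1308]
20 [ 0.4305 -0.0568  0.1116]
30 [ 0.4308 -0.0567  0.0921]
```

```bash
cat >> k.py <<'E'
d=.087;h=.0457
def gp(th,x,y,z=0):
    "TCP for mallet tilted th pivoting on far lower edge, face centre (flush) at deck x,y,z"
    E=c+(x+.022)*X+y*Y+z*Z;r=np.radians(th)
    return E+H*(-(d+.022)*np.cos(r)-h*np.sin(r))+V*(-(d+.022)*np.sin(r)+h*np.cos(r))
E
python3 -c "
from k import *
for th in(0,5,10,15,20,25,30): print(th,gp(th,-.02,-.045))
print('strike',gp(30,0,0,.062),gp(30,0,0,.042),gp(30,0,0,.023))
print('bottle',plane('side',245+713/4.4,135+352/4.4,.132))"
```

```text
0 [ 0.4648 -0.0946  0.1617]
5 [ 0.4613 -0.0955  0.152 ]
10 [ 0.4587 -0.0961  0.1421]
15 [ 0.4569 -0.0966  0.1319]
20 [ 0.456  -0.0968  0.1217]
25 [ 0.456  -0.0968  0.1114]
30 [ 0.4568 -0.0966  0.1011]
strike [ 0.4326 -0.0563  0.1648] [ 0.4423 -0.0538  0.1474] [ 0.4516 -0.0515  0.131 ]
bottle [ 0.6374 -0.1553  0.132 ]
```

Request:
{"name": "jog_arm", "arguments": {
  "hand": [0, 0, 0, 0, 0],
  "travel": [
    [-0.02, -0.02, 0.05],
    [0, -0.04, 0.035],
    [0, -0.05, 0],
    [0, -0.05, 0],
    [0, -0.05, 0]
  ],
  "yaw": [-0.039, -0.039, -0.039, 0, 0]
}}

```text
time_s: 8.52
position: [0.4161, 0.0525, 0.2954]
tool_rot: [[-0.97, -0.242, -0.004], [-0.242, 0.97, 0.001], [0.003, 0.001, -1.0]]
ft_force: [-0.0, 0.0, -2.8]
grip_width: 0.0177
gripper_force: 118.4
```

Request:
{"name": "jog_arm", "arguments": {
  "hand": [0, 0, 0, 0, 0],
  "travel": [
    [0, -0.05, 0],
    [0, -0.05, 0],
    [0.02, -0.045, 0],
    [0.02, 0, -0.05],
    [0, 0, 0]
  ],
  "yaw": [0, 0, 0, 0, 0]
}}

```text
time_s: 9.15
position: [0.4555, -0.0908, 0.2426]
tool_rot: [[-0.97, -0.241, -0.01], [-0.241, 0.97, 0.005], [0.008, 0.007, -1.0]]
ft_force: [-0.1, -0.3, -1.7]
grip_width: 0.0182
gripper_force: 118.2
```

```bash
python3 -c "
from k import *
s=st(); print(s['wrist_torque'],gp(0,-.02,-.045)-s['position'])"
```

```text
t 9.15 p [ 0.4555 -0.0908  0.2426] yaw -166.0 tilt [-0.01   0.005 -1.   ] F [-0.1 -0.3 -1.7] w 0.0182 118.1629478931427 q [ -26.   14.   87.   -0.   80. -130.]
[-0.0683  0.1747 -0.0056] [ 0.0093 -0.0038 -0.0809]
```

Request:
{"name": "jog_arm", "arguments": {
  "hand": [0, 0, 0, 0, 0],
  "travel": [
    [0.009, -0.004, -0.04],
    [0, 0, -0.03],
    [0, 0, 0],
    [0, 0, -0.004],
    [0, 0, 0]
  ],
  "yaw": [0, 0, 0, 0, 0]
}}

```text
time_s: 9.78
position: [0.4661, -0.0951, 0.1742]
tool_rot: [[-0.97, -0.242, 0.002], [-0.242, 0.97, -0.001], [-0.001, -0.001, -1.0]]
ft_force: [0.0, 0.7, -2.0]
grip_width: 0.0179
gripper_force: 118.2
```

Request:
{"name": "jog_arm", "arguments": {
  "hand": [0, 0, 0, 0, 0],
  "travel": [
    [0, 0, -0.004],
    [0, 0, 0],
    [0, 0, -0.003],
    [0, 0, 0],
    [0, 0, 0]
  ],
  "yaw": [0, 0, 0, 0, 0]
}}

```text
time_s: 10.4
position: [0.4658, -0.0951, 0.1661]
tool_rot: [[-0.97, -0.242, -0.0], [-0.242, 0.97, -0.0], [0.0, -0.0, -1.0]]
ft_force: [-1.1, -0.4, -1.6]
grip_width: 0.0177
gripper_force: 118.2
```

```bash
python3 -c "
from k import *
s=st(); print(s['wrist_torque'],gp(0,-.02,-.045)-s['position'])"
```

```text
t 10.4 p [ 0.4658 -0.0951  0.1661] yaw -166.0 tilt [-0. -0. -1.] F [-1.1 -0.4 -1.6] w 0.0177 118.16804051399231 q [ -26.   19.   94.   -0.   67. -130.]
[-0.0182  0.1281 -0.0445] [-0.001   0.0005 -0.0044]
```

Request:
{"name": "jog_arm", "arguments": {
  "hand": [0, 0, 0, 0, 0],
  "travel": [
    [0, 0, -0.003],
    [0, 0, 0],
    [-0.0035, -0.0009, -0.0097],
    [0, 0, 0],
    [0, 0, 0]
  ],
  "yaw": [0, 0, 0, 0, 0],
  "grip_force": 25
}}

```text
time_s: 11.02
position: [0.4627, -0.0964, 0.1542]
tool_rot: [[-0.97, -0.242, 0.003], [-0.242, 0.97, -0.001], [-0.002, -0.002, -1.0]]
ft_force: [-3.4, -0.2, 8.0]
grip_width: 0.0178
gripper_force: 120.2
```

```bash
python3 -c "
from k import *
s=st(); print(s['wrist_torque'],gp(5,-.02,-.045)-s['position'])"
```

```text
t 11.025 p [ 0.4627 -0.0964  0.1542] yaw -166.0 tilt [ 0.003 -0.001 -1.   ] F [-3.4 -0.2  8. ] w 0.0178 120.21557092666626 q [ -26.   20.   95.    0.   65. -130.]
[ 0.0785 -0.1348 -0.0068] [-0.0013  0.0009 -0.0022]
```

Request:
{"name": "jog_arm", "arguments": {
  "hand": [0.005, 0.005, 0.005, 0.005, 0.005],
  "travel": [
    [0, 0, 0],
    [0, 0, 0],
    [0, 0, 0],
    [0, 0, 0],
    [0, 0, 0]
  ],
  "yaw": [0, 0, 0, 0, 0],
  "grip_force": 25
}}

```text
time_s: 11.65
position: [0.4627, -0.0964, 0.1542]
tool_rot: [[-0.97, -0.242, 0.003], [-0.242, 0.97, -0.001], [-0.002, -0.002, -1.0]]
ft_force: [-3.3, -0.7, 7.2]
grip_width: 0.018
gripper_force: 120.2
```

```bash
python3 -c "
from k import *
s=st(); print(s['wrist_torque'],gp(5,-.02,-.045)-s['position'])"
```

```text
t 11.65 p [ 0.4627 -0.0964  0.1542] yaw -166.0 tilt [ 0.003 -0.001 -1.   ] F [-3.3 -0.7  7.2] w 0.018 120.21243095397949 q [ -26.   20.   95.   -0.   65. -130.]
[ 0.081  -0.1081  0.0523] [-0.0013  0.0009 -0.0022]
```

Request:
{"name": "jog_arm", "arguments": {
  "hand": [0.0182, 0.0182, 0.0182, 0.0182, 0.0182],
  "travel": [
    [0, 0, 0],
    [0, 0, 0],
    [0, 0, 0],
    [0, 0, 0],
    [0, 0, 0]
  ],
  "yaw": [0, 0, 0, 0, 0],
  "grip_force": 25
}}

```text
time_s: 12.28
position: [0.4627, -0.0964, 0.1542]
tool_rot: [[-0.97, -0.242, 0.003], [-0.242, 0.97, -0.001], [-0.002, -0.002, -1.0]]
ft_force: [-2.6, -0.6, 7.1]
grip_width: 0.0185
gripper_force: 87.5
```

```bash
python3 -c "
from k import *
s=st(); print(s['wrist_torque'],gp(5,-.02,-.045)-s['position'])"
```

```text
t 12.275 p [ 0.4627 -0.0964  0.1542] yaw -166.0 tilt [ 0.003 -0.001 -1.   ] F [-2.6 -0.6  7.1] w 0.0185 87.52849102020264 q [ -26.   20.   95.   -0.   65. -130.]
[ 0.0684 -0.1297  0.007 ] [-0.0013  0.0009 -0.0021]
```

Request:
{"name": "jog_arm", "arguments": {
  "hand": [0.0188, 0.0188, 0.0188, 0.0188, 0.0188],
  "travel": [
    [0, 0, 0],
    [-0.0026, -0.0006, -0.0099],
    [0, 0, 0],
    [0, 0, 0],
    [0, 0, 0]
  ],
  "yaw": [0, 0, 0, 0, 0]
}}

```text
time_s: 12.9
position: [0.4594, -0.0969, 0.1437]
tool_rot: [[-0.97, -0.242, -0.0], [-0.242, 0.97, -0.001], [0.001, -0.001, -1.0]]
ft_force: [-4.5, -2.0, 3.7]
grip_width: 0.0185
gripper_force: 59.3
```

```bash
python3 -c "
from k import *
s=st(); print(s['wrist_torque'],gp(10,-.02,-.045)-s['position'])"
```

```text
t 12.9 p [ 0.4594 -0.0969  0.1437] yaw -166.0 tilt [-0.    -0.001 -1.   ] F [-4.5 -2.   3.7] w 0.0185 59.33339238166809 q [ -26.   20.   96.   -0.   63. -130.]
[-0.3529  0.4824 -0.0502] [-0.0007  0.0007 -0.0016]
```

Request:
{"name": "jog_arm", "arguments": {
  "hand": [0.0188, 0.0188, 0.0188, 0.0188, 0.0188],
  "travel": [
    [-0.0018, -0.0005, -0.0102],
    [0, 0, 0],
    [-0.0009, -0.0002, -0.0102],
    [0, 0, 0],
    [0, 0, 0]
  ],
  "yaw": [0, 0, 0, 0, 0]
}}

```text
time_s: 13.52
position: [0.4563, -0.0975, 0.123]
tool_rot: [[-0.97, -0.242, -0.002], [-0.242, 0.97, -0.0], [0.002, 0.0, -1.0]]
ft_force: [-6.6, -3.3, 2.2]
grip_width: 0.0192
gripper_force: 61.3
```

```bash
python3 -c "
from k import *
s=st(); print(s['wrist_torque'],gp(20,-.02,-.045)-s['position']); 
# head tilt check: white caps in side view
im=snap('side','s6'); p=proj('side',c+(-.02)*X-.045*Y+.071*Z); print('exp top',p)
x,y=p.astype(int); hsv=cv2.cvtColor(im,cv2.COLOR_BGR2HSV)
m=((hsv[...,2]>150)&(hsv[...,1]<40)).astype(np.uint8); m[:y-70]=0;m[y+90:]=0;m[:,:x-70]=0;m[:,x+70:]=0
n,l,sx,ce=cv2.connectedComponentsWithStats(m)
for i in range(1,n):
    if sx[i,4]>15: print(sx[i],ce[i])
"
```

```text
t 13.525 p [ 0.4563 -0.0975  0.123 ] yaw -166.0 tilt [-0.002 -0.    -1.   ] F [-6.6 -3.3  2.2] w 0.0192 61.26214385032654 q [ -27.   22.   98.   -0.   60. -131.]
[-0.4104  0.7656 -0.1928] [-0.0003  0.0007 -0.0014]
exp top [355.5679 204.9412]
[ 374  134   51   51 1243] [398.7715 157.9662]
[358 138  16   5  16] [365.5   140.375]
[366 174  25  15  82] [377.6707 181.122 ]
[320 179   5  13  41] [322.7073 185.1707]
[356 180  49  25 273] [374.9414 192.5751]
[355 191  23  14  75] [365.6  198.24]
[400 196  25  42 475] [414.0716 214.4274]
[380 204  10   5  17] [384.0588 206.    ]
[381 206  12  13  36] [384.8889 212.0278]
[398 223  10   7  29] [402.069  227.0345]
[309 266  13   9  89] [315.0337 270.3483]
```

Request:
{"name": "jog_arm", "arguments": {
  "hand": [0.0188, 0.0188, 0.0188, 0.0188, 0.0188],
  "travel": [
    [0.0006, 0, -0.0103],
    [0, 0, 0],
    [0.0008, 0.0002, -0.005],
    [0, 0, 0],
    [0, 0, 0]
  ],
  "yaw": [0, 0, 0, 0, 0]
}}

```text
time_s: 14.2
position: [0.4571, -0.0972, 0.1076]
tool_rot: [[-0.97, -0.242, -0.003], [-0.242, 0.97, 0.0], [0.003, 0.001, -1.0]]
ft_force: [-8.7, -4.0, 3.0]
grip_width: 0.0191
gripper_force: 63.9
```

```bash
python3 -c "
from k import *
s=st(); print(s['wrist_torque'],gp(27.5,-.02,-.045)-s['position'])"
```

```text
t 14.2 p [ 0.4571 -0.0972  0.1076] yaw -166.0 tilt [-0.003  0.    -1.   ] F [-8.7 -4.   3. ] w 0.0191 63.8585901260376 q [ -27.   23.   99.   -0.   58. -130.]
[-0.3554  0.8509 -0.1996] [-0.0009  0.0004 -0.0014]
```

Request:
{"name": "jog_arm", "arguments": {
  "hand": [0.0188, 0.0188, 0.0188, 0.0188, 0.0188],
  "travel": [
    [-0.001, 0, -0.005],
    [0, 0, 0],
    [0, 0, -0.002],
    [0, 0, 0],
    [0, 0, 0]
  ],
  "yaw": [0, 0, 0, 0, 0]
}}

```text
time_s: 14.82
position: [0.4574, -0.0973, 0.1013]
tool_rot: [[-0.97, -0.242, 0.0], [-0.242, 0.97, -0.001], [0.0, -0.001, -1.0]]
ft_force: [-5.2, -2.0, 6.1]
grip_width: 0.0197
gripper_force: 65.4
```

```bash
python3 -c "
from k import *
s=st(); print(s['wrist_torque'],gp(30,-.02,-.045)-s['position'],'FZ',np.dot(s['ft_force'],Z),'FX',np.dot(s['ft_force'],X))"
```

```text
t 14.825 p [ 0.4574 -0.0973  0.1013] yaw -166.0 tilt [ 0.    -0.001 -1.   ] F [-5.2 -2.   6.1] w 0.0197 65.41346311569214 q [ -27.   24.  100.   -0.   56. -131.]
[-0.2102  0.3019 -0.0523] [-0.0006  0.0007 -0.0002] FZ 8.06051934570402 FX -1.7670892739140314
```

Request:
{"name": "jog_arm", "arguments": {
  "hand": [0.0188, 0.0188, 0.0188, 0.0188, 0.0188],
  "travel": [
    [0.0005, 0, -0.002],
    [0, 0, 0],
    [0, 0, 0],
    [0, 0, 0],
    [0, 0, 0]
  ],
  "yaw": [0, 0, 0, 0, 0]
}}

```text
time_s: 15.45
position: [0.4573, -0.0973, 0.0991]
tool_rot: [[-0.97, -0.242, -0.001], [-0.242, 0.97, -0.0], [0.001, -0.0, -1.0]]
ft_force: [-10.1, -2.8, 7.0]
grip_width: 0.0192
gripper_force: 66.1
```

```bash
python3 -c "
from k import *
s=st(); print(s['wrist_torque'],gp(30,-.02,-.045)-s['position'],'FZ',np.dot(s['ft_force'],Z),'FX',np.dot(s['ft_force'],X))"
```

```text
t 15.45 p [ 0.4573 -0.0973  0.0991] yaw -166.0 tilt [-0.001 -0.    -1.   ] F [-10.1  -2.8   7. ] w 0.0192 66.07762813568115 q [ -27.   24.  100.   -0.   56. -130.]
[-0.2974  0.6938 -0.1607] [-0.0005  0.0006  0.002 ] FZ 11.309152461868411 FX -5.553967209166319
```

Request:
{"name": "jog_arm", "arguments": {
  "hand": [0, 0, 0, 0, 0],
  "travel": [
    [0, 0, 0],
    [0, 0, 0],
    [-0.0145, -0.0036, 0.026],
    [-0.0145, -0.0036, 0.026],
    [0, 0, 0]
  ],
  "yaw": [0, 0, 0, 0, 0],
  "grip_force": 120
}}

```text
time_s: 16.08
position: [0.4291, -0.1045, 0.1518]
tool_rot: [[-0.97, -0.241, 0.002], [-0.241, 0.97, -0.001], [-0.002, -0.002, -1.0]]
ft_force: [-0.6, -1.0, -2.6]
grip_width: 0.0182
gripper_force: 117.9
```

Request:
{"name": "jog_arm", "arguments": {
  "hand": [0, 0, 0, 0, 0],
  "travel": [
    [0.003, 0.024, 0.005],
    [0.003, 0.024, 0.0075],
    [0, 0, 0],
    [0, 0, 0],
    [0, 0, 0]
  ],
  "yaw": [0, 0, 0, 0, 0]
}}

```text
time_s: 16.7
position: [0.4349, -0.0568, 0.1627]
tool_rot: [[-0.971, -0.241, -0.001], [-0.241, 0.971, 0.0], [0.001, 0.0, -1.0]]
ft_force: [0.2, 0.5, -3.0]
grip_width: 0.0182
gripper_force: 117.9
```

```bash
python3 -c "
from k import *
s=st(); print(s['wrist_torque'],gp(30,0,0,.062)-s['position'])
for n in('side','scene'):
    im=snap(n,n+'7'); im0=cv2.imread('pics/%s0.png'%n)
    pt=proj(n,c+.133*Z);pb=proj(n,c+.062*Z); print(n,'top',pt,'face',pb)
    hsv=cv2.cvtColor(im,cv2.COLOR_BGR2HSV); m=((hsv[...,2]>140)&(hsv[...,1]<45)).astype(np.uint8)
    k=np.zeros_like(m); q=((pt+pb)/2).astype(int); cv2.circle(k,tuple(int(v) for v in q),45,1,-1); m&=k
    N,l,sx,ce=cv2.connectedComponentsWithStats(m)
    for i in range(1,N):
        if sx[i,4]>15: print(sx[i],ce[i])
    g=cv2.cvtColor(im,cv2.COLOR_BGR2GRAY)[q[1]-40:q[1]+40:3,q[0]-36:q[0]+40:3]
    for r in g: print(' '.join('%2d'%(v//10) for v in r))
"
```

```text
t 16.7 p [ 0.4349 -0.0568  0.1627] yaw -166.0 tilt [-0.001  0.    -1.   ] F [ 0.2  0.5 -3. ] w 0.0182 117.91834473609924 q [ -23.   16.   99.   -0.   65. -127.]
[-0.0523  0.1362 -0.0474] [-0.0022  0.0005  0.002 ]
side top [340.2992 180.7328] face [348.4204 193.4409]
[374 156  13  18 105] [379.1619 166.0571]
[342 162  48  27 295] [365.6    172.1797]
[349 178  39  26 293] [368.1365 190.6928]
[355 191  30  29 230] [372.1957 205.587 ]
[339 201   8   7  23] [342.8261 203.8261]
 9  8  5  6  5  5  5  5  5  4  5  4  4  9 13 13 13 13 13 13 13 13 13 25 25 25
 9  9  5  5  5  4  5  5  5  5  4  4  5 13 13 13 13 13 13 13 13 13 10 25 25 25
 9  9  5  4  4  4  5  5  5  4  4  4  8 13 13 13 13 13 13 13 13 13  7 21 18 14
 9  9  9  5  4  4  4  4  4  4  4  8 13 13 13 13 13 13 13 13 13 13  4 18 18 18
 5  4  8  8  6  4  4  4  4  9  8  3  1  9 14 13 13 13 13 13 13 13  1 25 25 23
12  3  4  4  4  7  9  8  5  4  2  0 22 15 15 12  6 15 14 13 13 13  0 25 25 25
13  2 10  5  4  4  4  4  7  8  2  0 19  6 20 14 14 14 14 12  3 14  6 20 17 19
14  2  2  3 10 10 10 10  1  2  2  6  9 10  8 22 17 14 14 14 14 14 13 24 24 23
[... 3153 characters left out ...]
4  4  2  3  3  3  2  3  2  3  2  6  6  8  8  9  9  8  8 10 15 15 11 17 18 15
 4  3  3  4  5  1  1  2  1  3  4  7  8  8  8  9  8  8  8  8 15 15 16 11 13 13
 4  3  3  3  4  2  3  3  2  4  7  7  8  8  8  8  8  8  7  8 14 15 15 15 14 15
 4  4  3  3  2  2  8  3  6  7  8  8  8  8  7  8  8  8  8  7 11 15 15 15 15 15
 4  3  3  2  2  2  8  2  7  8  9  8  8  8  8  8  8  8  8  8  7 15 15 15 16  8
 4  3  2  2  1  4  9  4  4  7  8  8  8  8  8  8  8  7  8  8  7 15 15 16 10  4
 4  4  4  2  3  8  9  7  5  5  6  8  8  8  9  8  7  8  8  8  8 15 16 11  3  7
 4  3  4  2  5  4  5  5  4  5  4  5  8  8  8  8  7  8  7  8  7 11 13  4  4 10
 3  3  3  2  4  4  4  4  5  4  5  5  5  8  8  8  8  8  7  8  7  7  5  3  5 11
```

Request:
{"name": "jog_arm", "arguments": {
  "hand": [0, 0, 0, 0, 0],
  "travel": [
    [0.0063, 0.0016, -0.0112],
    [0.0058, 0.0015, -0.0104],
    [0.0058, 0.0015, -0.0104],
    [0, 0, 0],
    [0, 0, 0]
  ],
  "yaw": [0, 0, 0, 0, 0]
}}

```text
time_s: 17.42
position: [0.4527, -0.0519, 0.131]
tool_rot: [[-0.97, -0.242, -0.001], [-0.242, 0.97, -0.001], [0.001, -0.0, -1.0]]
ft_force: [-6.7, -4.0, 5.8]
grip_width: 0.0184
gripper_force: 119.5
```

```bash
python3 -c "
from k import *
s=st(); print(s['wrist_torque']); e=s['position']-np.array([.4573,-.0973,.1005]);print('deck frame shift',e@X,e@Y,e@Z,'F',s['ft_force']@X,s['ft_force']@Y,s['ft_force']@Z)"
```

```text
t 17.425 p [ 0.4527 -0.0519  0.131 ] yaw -166.0 tilt [-0.001 -0.001 -1.   ] F [-6.7 -4.   5.8] w 0.0184 119.48278784751892 q [ -21.   20.   99.   -0.   61. -125.]
[-0.4585  0.5623 -0.1522]
deck frame shift 0.02086678478660454 0.04514003132403298 0.023170737403904046 F -3.5574979791731054 -2.2498095598242145 8.77626892593872
```

The punch was driven about 19 mm (shift 23 mm over the deck, spring force about 11 N), so the blow worked. I retract and carry the mallet back.

Request:
{"name": "jog_arm", "arguments": {
  "hand": [0, 0, 0, 0, 0],
  "travel": [
    [-0.0097, -0.0024, 0.0173],
    [-0.0145, -0.0036, 0.026],
    [-0.01, 0, 0.05],
    [0, 0.02, 0.05],
    [0, 0.05, 0]
  ],
  "yaw": [0, 0, 0, 0, 0]
}}

```text
time_s: 18.05
position: [0.4203, 0.012, 0.2772]
tool_rot: [[-0.971, -0.239, 0.007], [-0.239, 0.971, -0.002], [-0.006, -0.003, -1.0]]
ft_force: [0.2, 0.3, -3.2]
grip_width: 0.0183
gripper_force: 117.9
```

Request:
{"name": "jog_arm", "arguments": {
  "hand": [0, 0, 0, 0, 0],
  "travel": [
    [0, 0.05, 0],
    [0, 0.05, 0],
    [0, 0.05, 0],
    [0, 0.05, 0],
    [0, 0.035, 0]
  ],
  "yaw": [0, 0.039, 0.039, 0.039, 0]
}}

```text
time_s: 18.68
position: [0.4183, 0.2497, 0.2736]
tool_rot: [[-0.935, -0.355, -0.001], [-0.355, 0.935, 0.0], [0.001, 0.001, -1.0]]
ft_force: [0.7, 0.1, -1.5]
grip_width: 0.0182
gripper_force: 117.9
```

```bash
python3 -c "
from k import *
s=st(); print(np.array([.4237,.2551,.0267])-s['position']); C=cam('wrist'); snap('wrist','w8')
for z in (.006,): print(proj('wrist',[.516,.289,z],C))
s=np.array(s['position']);print(proj('scene',s))
im=cv2.imread('pics/w8.png').sum(2)//30
for n in('side','scene'):
    im=snap(n,n+'8'); q=proj(n,[.516,.289,.006]); print(n,q); g=cv2.cvtColor(im,cv2.COLOR_BGR2GRAY)
    cv2.imwrite('pics/x.png',g); x,y=q.astype(int)
    for r in g[y-16:y+17:2,x-26:x+27:2]: print(' '.join('%2d'%v for v in r))
"
```

```text
t 18.675 p [0.4183 0.2497 0.2736] yaw -159.2 tilt [-0.001  0.    -1.   ] F [ 0.7  0.1 -1.5] w 0.0182 117.89936184883118 q [ 17.  14.  81.   0.  85. -94.]
[ 0.0054  0.0054 -0.2469]
[320.9309 239.6728]
[286.0792 140.4982]
side [288.9998 182.8654]
90 110 128 128 128 128 129 131 28 35 44 43 36 35 33 34 33 33 31 31 189 145 112 95 87 103 116
89 109 130 128 127 128 132 34 43 39 38 35 34 32 36 44 39 34 33 31 27 94 145 133 121 117 13
92 99 128 129 128 131 33 34 36 32 37 37 42 38 39 40 40 37 43 35 34 34 36 30 31 40 45
92 90 129 129 130 33 35 34 42 41 39 41 42 42 46 43 38 39 34 30 32 32 41 54 44 47 50
111 90 129 132 38 34 37 37 39 37 34 36 34 38 33 35 37 36 35 37 42 36 38 33 46 45 41
94 90 139 28 34 35 33 33 32 36 34 31 32 34 33 35 34 34 34 33 36 38 35 36 34 22 19
136 96 28 33 35 33 43 47 43 32 33 30 32 34 32 32 35 34 33 35 36 32 12 12 18 20 16
105 29 34 35 36 38 48 38 33 36 34 33 33 31 32 33 31 34 34 19 17 19 18 19 20 18 18
34 29 38 37 37 35 36 34 32 35 33 31 35 33 16 32 31 34 13 16 19 16 12 13 18 22 15
32 37 34 34 32 36 42 34 29 33 32 33 16 18 18 13 31 15 18 16 19 18 20 21 17 21 20
33 31 30 3
[... 1334 characters left out ...]
60 69 64 65 60 53 43 36 25 35 32 22 27 17 21
91 43 34 39 42 44 43 47 42 55 53 57 62 54 54 56 57 46 44 39 36 36 29 13 24 27 26
39 49 43 45 38 42 40 41 39 46 49 56 60 51 62 58 56 55 46 41 32 33 23 29 26 29 20
42 36 38 39 39 36 50 45 43 44 46 59 49 53 52 60 54 46 46 44 27 35 27 32 30  7 129
37 46 38 35 41 40 39 40 52 42 49 54 59 55 60 52 57 48 44 41 36 31 33 30 22 106 203
33 36 45 35 44 45 40 44 41 44 51 46 46 56 58 56 55 50 50 35 30 25 26 25 92 206 210
44 39 39 31 40 42 34 46 41 36 40 41 48 55 59 59 59 54 48 48 33 27 27 28 68 178 212
34 32 44 39 43 38 34 38 32 29 42 50 46 52 57 58 55 48 44 42 39 30 33 29 22 49 147
43 42 39 37 41 47 48 40 28 40 24 39 41 52 51 56 49 54 45 47 43 33 37 25 18 23 26
```

```bash
python3 -c "
from k import *
from scipy.optimize import least_squares
t=np.linspace(0,2*np.pi,200)
def f(p):
    P=np.array([proj('side',[p[0]+.045*np.cos(a),p[1]+.045*np.sin(a),.006],CS) for a in t]); return [P[:,0].max()-303.6,P[:,1].max()-191.4]
CS=cam('side');print(least_squares(f,[.516,.289],diff_step=1e-3).x)
pts=np.array([[.5313,.244],[.4953,.2539],[.5613,.2948]])
print(least_squares(lambda p:np.hypot(*(pts-p).T)-.045,[.516,.289]).x)"
```

```text
[0.5182 0.2858]
[0.5187 0.2893]
```

Request:
{"name": "jog_arm", "arguments": {
  "hand": [0, 0, 0, 0, 0],
  "travel": [
    [0.0074, 0.0044, -0.05],
    [0, 0, -0.05],
    [0, 0, -0.05],
    [0, 0, -0.05],
    [0, 0, -0.028]
  ],
  "yaw": [0, 0, 0, 0, 0]
}}

```text
time_s: 19.45
position: [0.4253, 0.2506, 0.0441]
tool_rot: [[-0.936, -0.352, -0.003], [-0.352, 0.936, -0.001], [0.003, 0.0, -1.0]]
ft_force: [0.3, -0.3, -2.7]
grip_width: 0.0183
gripper_force: 118.0
```

Request:
{"name": "jog_arm", "arguments": {
  "hand": [0.0182, 0.0188, 0.0188, 0.0188, 0.0188],
  "travel": [
    [0, 0, 0],
    [0, 0, 0],
    [0, 0, 0],
    [0, 0, 0],
    [0, 0, 0]
  ],
  "yaw": [0, 0, 0, 0, 0],
  "grip_force": 25
}}

```text
time_s: 20.08
position: [0.4261, 0.2518, 0.047]
tool_rot: [[-0.935, -0.353, 0.001], [-0.353, 0.935, 0.0], [-0.001, -0.0, -1.0]]
ft_force: [0.6, 0.6, -1.6]
grip_width: 0.019
gripper_force: 64.6
```

```bash
python3 -c "
from k import *
s=st(); print(np.array([.4257,.2541,.0267])-s['position'],s['wrist_torque'])"
```

```text
t 20.075 p [0.4261 0.2518 0.047 ] yaw -159.3 tilt [ 0.001  0.    -1.   ] F [ 0.6  0.6 -1.6] w 0.019 64.61677551269531 q [ 17.  31.  99.  -0.  50. -94.]
[-0.0004  0.0023 -0.0203] [-0.0332  0.1409  0.0209]
```

Request:
{"name": "jog_arm", "arguments": {
  "hand": [0.0188, 0.0188, 0.0188, 0.0188, 0.0188],
  "travel": [
    [0, 0.002, -0.005],
    [0, 0, -0.005],
    [0, 0, -0.003],
    [0, 0, 0],
    [0, 0, 0]
  ],
  "yaw": [0, 0, 0, 0, 0]
}}

```text
time_s: 20.7
position: [0.4284, 0.2547, 0.035]
tool_rot: [[-0.936, -0.353, 0.007], [-0.353, 0.936, 0.003], [-0.007, 0.0, -1.0]]
ft_force: [4.7, 2.7, 11.5]
grip_width: 0.0192
gripper_force: 66.0
```

Request:
{"name": "jog_arm", "arguments": {
  "hand": [0.0188, 0.0188, 0.0188, 0.0188, 0.0188],
  "travel": [
    [0, 0, -0.003],
    [0, 0, 0],
    [0, 0, 0],
    [0, 0, 0],
    [0, 0, 0]
  ],
  "yaw": [0, 0, 0, 0, 0]
}}

```text
time_s: 21.32
position: [0.4299, 0.2552, 0.0327]
tool_rot: [[-0.936, -0.353, 0.01], [-0.353, 0.936, 0.004], [-0.011, 0.0, -1.0]]
ft_force: [7.3, 4.7, 14.9]
grip_width: 0.0192
gripper_force: 66.5
```

```bash
python3 -c "
from k import *
s=st(); print(np.array([.4257,.2541,.0267])-s['position'],s['wrist_torque'])"
```

```text
t 21.325 p [0.4299 0.2552 0.0327] yaw -159.3 tilt [ 0.01   0.004 -1.   ] F [ 7.3  4.7 14.9] w 0.0192 66.53359651565552 q [ 17.  33.  99.   0.  48. -94.]
[-0.0042 -0.0011 -0.006 ] [ 0.6471 -0.5597 -0.1416]
```

Request:
{"name": "jog_arm", "arguments": {
  "hand": [0.0194, 0.0194, 0.0194, 0.0194, 0.0194],
  "travel": [
    [0, 0, 0],
    [0, 0, 0],
    [0, 0, -0.003],
    [0, 0, 0],
    [0, 0, 0]
  ],
  "yaw": [0, 0, 0, 0, 0]
}}

```text
time_s: 21.95
position: [0.4283, 0.2544, 0.0285]
tool_rot: [[-0.935, -0.353, 0.006], [-0.353, 0.936, 0.002], [-0.006, -0.0, -1.0]]
ft_force: [4.2, 2.1, 5.9]
grip_width: 0.0199
gripper_force: 33.0
```

```bash
python3 -c "
from k import *
s=st(); print(np.array([.4257,.2541,.0267])-s['position'],s['wrist_torque'])"
```

```text
t 21.95 p [0.4283 0.2544 0.0285] yaw -159.3 tilt [ 0.006  0.002 -1.   ] F [4.2 2.1 5.9] w 0.0199 32.96082615852356 q [ 17.  33.  99.   0.  47. -94.]
[-0.0026 -0.0003 -0.0018] [ 0.1103 -0.5505 -0.0422]
```

Request:
{"name": "jog_arm", "arguments": {
  "hand": [0.0194, 0.0194, 0.0199, 0.0199, 0.0199],
  "travel": [
    [0, 0, -0.002],
    [0, 0, 0],
    [0, 0, 0],
    [0, 0, 0],
    [0, 0, 0.002]
  ],
  "yaw": [0, 0, 0, 0, 0]
}}

```text
time_s: 22.58
position: [0.4265, 0.2539, 0.0277]
tool_rot: [[-0.935, -0.353, 0.001], [-0.353, 0.935, 0.0], [-0.001, -0.0, -1.0]]
ft_force: [-0.3, -0.1, -1.5]
grip_width: 0.0201
gripper_force: 5.1
```

```bash
python3 -c "
from k import *
s=st(); print(np.array([.4257,.2541,.0267])-s['position'],s['wrist_torque'])"
```

```text
t 22.575 p [0.4265 0.2539 0.0277] yaw -159.3 tilt [ 0.001  0.    -1.   ] F [-0.3 -0.1 -1.5] w 0.0201 5.1032184809446335 q [ 17.  33.  99.   0.  48. -94.]
[-0.0008  0.0002 -0.001 ] [ 0.012  -0.0212  0.0019]
```

Request:
{"name": "jog_arm", "arguments": {
  "hand": [0.0199, 0.0199, 0.0199, 0.0199, 0.0199],
  "travel": [
    [0.002, 0.0007, 0.0066],
    [0.0024, 0.0009, 0.0064],
    [0.0031, 0.0012, 0.0062],
    [0.0035, 0.0013, 0.0048],
    [0, 0, 0]
  ],
  "yaw": [0, 0, 0, 0, 0]
}}

```text
time_s: 23.2
position: [0.4374, 0.258, 0.0519]
tool_rot: [[-0.935, -0.353, 0.001], [-0.353, 0.935, 0.0], [-0.001, -0.0, -1.0]]
ft_force: [0.9, 1.1, -0.3]
grip_width: 0.0197
gripper_force: 5.0
```

```bash
python3 -c "
from k import *
s=st(); print(s['wrist_torque']); im=snap('wrist','w9').astype(int); w5=cv2.imread('pics/w5.png').astype(int)
for n,i in(('w5',w5),('w9',im)):
    print(n); g=cv2.GaussianBlur(i.sum(2).astype(np.float32),(1,7),0)
    print([int(v) for v in i[150:300:6,312:336].sum(2).mean(1)])
    hsv=cv2.cvtColor(i.astype(np.uint8),cv2.COLOR_BGR2HSV);m=((hsv[...,2]>110)&(hsv[...,1]<60)).astype(np.uint8);m[:300]=0;m[:,:270]=0;m[:,375:]=0
    N,l,sx,ce=cv2.connectedComponentsWithStats(m);print([ (sx[k].tolist(),ce[k].round(0).tolist()) for k in range(1,N) if sx[k,4]>30])
"
```

```text
t 23.2 p [0.4374 0.258  0.0519] yaw -159.3 tilt [ 0.001  0.    -1.   ] F [ 0.9  1.1 -0.3] w 0.0197 4.974011331796646 q [ 17.  31.  96.  -0.  52. -94.]
[ 0.0692 -0.1588  0.0215]
w5
[149, 158, 153, 150, 136, 137, 141, 143, 137, 125, 125, 127, 126, 124, 124, 127, 125, 126, 126, 127, 125, 125, 126, 126, 126]
[([286, 336, 14, 25, 253], [294.0, 350.0]), ([342, 339, 12, 22, 180], [346.0, 351.0])]
w9
[148, 151, 152, 156, 136, 136, 139, 144, 138, 126, 129, 126, 127, 124, 128, 125, 124, 126, 128, 126, 129, 122, 124, 126, 127]
[([289, 335, 10, 26, 214], [294.0, 349.0]), ([341, 335, 11, 26, 216], [346.0, 349.0])]
```

The wrist view matches the one from before the grasp: handle end at row 201, caps at row 350. The mallet therefore stands upright again, and I release it.

Request:
{"name": "jog_arm", "arguments": {
  "hand": [0.022, 0.03, 0.05, 0.05, 0.05],
  "travel": [
    [0, 0, 0],
    [0, 0, 0],
    [0, 0, 0],
    [0, 0, 0.03],
    [0, 0, 0.05]
  ],
  "yaw": [0, 0, 0, 0, 0]
}}

```text
time_s: 23.88
position: [0.4363, 0.2575, 0.1314]
tool_rot: [[-0.936, -0.353, -0.004], [-0.353, 0.936, -0.001], [0.004, 0.0, -1.0]]
ft_force: [0.7, 0.2, 0.2]
grip_width: 0.0499
gripper_force: 0.0
```

Request:
{"name": "jog_arm", "arguments": {
  "hand": [0.05, 0.05, 0.05, 0.05, 0.05],
  "travel": [
    [0, 0, 0.05],
    [-0.02, -0.05, 0.05],
    [-0.02, -0.05, 0.05],
    [0, -0.05, 0],
    [0, 0, 0]
  ],
  "yaw": [0, 0, 0, 0, 0]
}}

```text
time_s: 24.5
position: [0.4029, 0.1206, 0.2671]
tool_rot: [[-0.937, -0.349, 0.001], [-0.349, 0.937, -0.0], [-0.001, -0.001, -1.0]]
ft_force: [-0.2, 1.1, -0.3]
grip_width: 0.0503
gripper_force: 0.0
```

```bash
python3 -c "
from k import *
st()
for n in('side','scene','wrist'):
    C=cam(n); im=snap(n,n+'9'); hsv=cv2.cvtColor(im,cv2.COLOR_BGR2HSV)
    for nm,i in ((n+'9',im),)+(((n+'0',cv2.imread('pics/%s0.png'%n)),) if n!='wrist' else ()):
        q=proj(n,[.518,.288,.04],C).astype(int); hs=cv2.cvtColor(i,cv2.COLOR_BGR2HSV);m=((hs[...,2]>120)&(hs[...,1]<60)).astype(np.uint8);k=np.zeros_like(m);cv2.circle(k,(int(q[0]),int(q[1])),18 if n!='wrist' else 45,1,-1);m&=k
        N,l,sx,ce=cv2.connectedComponentsWithStats(m);print(nm,q,'exp top',proj(n,[.517,.287,.077],C),'face',proj(n,[.517,.287,.006],C),[(sx[k].tolist(),ce[k].round(1).tolist()) for k in range(1,N) if sx[k,4]>12])
C=cam('wrist');print('knob exp',proj('wrist',c+.054*X+.075*Y+.087*Z,C),'punch',proj('wrist',c+.042*Z,C))
"
```

```text
t 24.5 p [0.4029 0.1206 0.2671] yaw -159.5 tilt [ 0.001 -0.    -1.   ] F [-0.2  1.1 -0.3] w 0.0503 0.0 q [   0.    8.   91.   -0.   81. -110.]
side9 [289 174] exp top [288.8691 165.4409] face [289.5565 183.0779] [([272, 158, 13, 14, 60], [277.5, 163.5]), ([281, 162, 14, 11, 105], [287.2, 166.7]), ([302, 162, 4, 7, 16], [303.2, 165.2])]
side0 [289 174] exp top [288.8691 165.4409] face [289.5565 183.0779] [([272, 157, 22, 15, 167], [283.1, 164.7]), ([302, 162, 4, 7, 16], [303.2, 165.2])]
scene9 [309 181] exp top [309.1637 174.0754] face [309.3332 188.5297] [([297, 166, 4, 10, 33], [298.5, 170.6]), ([322, 169, 5, 8, 22], [323.5, 173.1]), ([303, 171, 12, 11, 92], [308.5, 175.5]), ([305, 188, 9, 3, 19], [308.9, 189.1])]
scene0 [309 181] exp top [309.1637 174.0754] face [309.3332 188.5297] [([297, 163, 17, 17, 180], [305.0, 171.5]), ([322, 169, 5, 8, 22], [323.5, 173.1]), ([303, 187, 10, 4, 20], [307.6, 188.3])]
wrist9 [407 295] exp top [415.4765 313.4966] face [400.8511 280.5082] [([381, 255, 23, 43, 444], [392.0, 275.8])]
knob exp [149.1973 371.244 ] punch [ 99.3068 279.044 ]
```

```bash
python3 -c "
from k import *
print(plane('side',287.5,166.3,.077),plane('scene',308.5,175,.077)); 
t=cv2.imread('pics/side9.png')
print('other things: big sample', end=' ')
for n in('side','scene'):
    a=cv2.imread('pics/%s0.png'%n).astype(int);b=cv2.imread('pics/%s9.png'%n).astype(int)
    for nm,p in(('big',[.3665,-.123,.03]),('reagent',[.637,-.155,.1]),('powder',None)):
        if p is None: continue
        q=proj(n,p).astype(int); d=np.abs(a-b).sum(2)[q[1]-12:q[1]+12,q[0]-12:q[0]+12]; print(n,nm,d.mean(),(d>90).sum())
    for nm,q in(('powder',(308,155) if n=='side' else (328,165)),('case',(404,300) if n=='side' else (400,308))):
        d=np.abs(a-b).sum(2)[q[1]-12:q[1]+12,q[0]-12:q[0]+12]; print(n,nm,d.mean(),(d>90).sum())
"
```

```text
[0.5109 0.285  0.077 ] [0.5123 0.283  0.077 ]
other things: big sample side big 3.921875 0
side reagent 2.857638888888889 0
side powder 6.201388888888889 4
side case 2.861111111111111 0
scene big 10.586805555555555 0
scene reagent 6.621527777777778 0
scene powder 25.51736111111111 42
scene case 6.970486111111111 0
```

```bash
python3 -c "
from h import *
print(env.close_job())"
```

```text
the job is handed in; nothing more can be done
None
```

The job is handed in at about 24.7 s of the 54 s: the lever is in the far notch with the shutter open, the punch was struck at about 0.1 m/s to roughly 19 mm by force and pose (no direct reading), the mallet stands upright about 7 mm from the pad's middle, and the big sample, bottles and case showed no sign of moving.

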